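# Start a test run on the hardware bench by touch

### The arm

A 6-joint arm with a two-finger parallel gripper is mounted at the origin on the work surface. World frame = base frame: x ahead of the robot, y to its left, z up, the work surface at z = 0. Lengths are in mm, angles in rad, forces in N, time in s.
With the tool pointing down it reaches from about 400 to 925 mm from the base axis. Payload 12.5 kg.
Tool frame: the origin (TCP) lies on the front face of the gripper's body, between the roots of the fingers; the fingertips stand 78 mm ahead of it and the grasp point (between the pads) lies 59 mm ahead of it (env.nose_length is the distance from the TCP to the fingertips, in mm); z points along the fingers, y is the line along which they close (so a half turn about z gives the same grasp; the last joint's range is limited). The gripper opens to 95 mm and grips with 3 to 60 N. Pads are 20 mm wide; open, the fingers measure 119 mm over their backs; the gripper's body (75 mm by 180 mm) begins 59 mm behind the grasp point.
Start: joints at [-1.373, 0.491, 1.559, -0, 1.092, -0.106], TCP at [186.989, -596.383, 292.261] pointing down, gripper open.
Joint ranges: [-3.1, 3.1], [-0.84, 2.19], [0.05, 2.79], [-1.13, 4.28], [0.06, 2.93], [-2.69, 2.69]. Speed limits (rad/s): [2.22, 2.22, 2.79, 3.14, 3.14, 3.14].

### API

Orientations are given as [roll, pitch, yaw] about the fixed x, y, z axes, in that order (R = Rz(yaw) Ry(pitch) Rx(roll)).
In Python, from cell import env gives the robot as it stands.
- The arm moves only by the tool jog_arm, never from a script. Its argument "motion" is a list of rows, each a list of 7 numbers: the turn, a rotation vector about the tool's x, y, z in degrees, then the shift along the tool's x, y, z in mm, then the finger opening in mm, from 0 to 95.1. In form: [[wx, wy, wz, x, y, z, hand], ...]. A call has 1 to 10 rows; each row shifts and turns the commanded pose from where the row before left it, along the tool's axes as they then stand; what a row does not reach is not made up. A row lasts 1/8 s, in which the tool goes at most 62.5 mm and 10.7 degrees, less where a joint would pass 70% of its speed; a pose out of reach is approached as far as the arm can. A call is refused whole if a number of a shift passes 62.5 or a number of a turn 10.7, either way. A call with a gripper value outside its range is refused whole. The fingers move at their own pace and stop on an object; the grip force is fixed at half the most. Time passes only in rows, so rows that do not move let the fingers close. It gives the time, the measured TCP pose, the force, the opening and the grip force at its end, in the units of the state.
- env.state(): the state, without advancing time (a new reading comes with each control period).
- env.read_camera(name): name is "side" or "top" or "wrist"; returns a dict with "color" (384x512x3 uint8, red, green, blue), "z_map" (384x512 float32, mm along the optical axis (not along the pixel's ray), 0 where there is no reading), "camera_matrix" (3x3 intrinsics, pixels), "world_to_cam" (4x4, takes a point from world to camera coordinates). Camera axes: x right, y up, looking along -z (the intrinsics and any distortion apply to the point x, -y, -z); pixel columns grow to the right and rows downward; lengths in mm; the calibration is good to about 2 mm. A picture is of the moment at which its call begins.
- env.job_done(): hands the job in; it is judged then, once.
Trained networks look in the newest picture that a camera, given by its name, has taken for a name from the list of things; names that differ only in an ending like _2 or _b are one class to them, and where a whole thing is asked for, a point or a joint stands for the part that bears it (a point fixed in the world has none). Each returns a list of dicts, best first, with "score" (0 to 1); they miss things now and then, are a little off and sometimes report something else, mostly with a low value. They report only what shows in the picture. A call takes as long as a camera call.
- env.recognise(camera, thing): "location" ([column, row] in pixels, amid what is visible of it).
The state is a dict: "t": time; "joints": joint angles; "qvel": joint speeds; "tau": joint torques, N m; "eef_pos": TCP position; "tcp_rot": TCP orientation; "ft_force": force on the tool from outside, world axes, zero at the start; "moment": the same for the moment, N m; "opening": opening from 0.0 (shut) to 1.0 (fully open); "grip_force": force on a finger pad.
Only numpy, scipy, OpenCV 4.12 (cv2) and the standard library are available. Lean on these libraries where they do the work, as an engineer would, in place of code of your own. Each camera call takes 0.05 s, during which the arm holds its last target. There are 200 camera calls.

### The job

Start a test run with light fingertip touches, gripping and lifting nothing: first touch the steel dome of the grounding post to discharge static, then press the square key on the three-key switch box down until it stays down, and then press the oblong key on the handheld meter down in the same way to hold its reading. Touch gently, leave the other keys up, and let the box, the meter and everything else lie where they are.

Things in the scene. Friction and masses are not known exactly. Their poses are not given: they have to be found in the camera images.
- ground_post: Grounding post fixed to the table: a dark steel disc 76 mm wide and 12 mm high, a black stem 24 mm thick, and on top a bright steel mushroom dome 42 mm wide. Origin: centre of the underside; z up.
- ground_dome_top (a point): The topmost point of the grounding post's steel dome, 79.5 mm above the table. The dome is sprung: it gives way by up to 8 mm (about 1.2 N at first, 3.6 N at the bottom) and comes back. A touch counts from 0.5 N, kept for 0.1 s; more than 20 N is too hard.
- switch_box: Loose grey switch box, 66 mm (its x) by 164 mm (its y) by 37 mm high with its feet, 0.8 kg, with a row of three white keys along its y on top: square (at y +50 mm), round (middle), narrow bar (at y -50 mm). Origin: centre of the underside. A push of more than 20 N anywhere on it is too hard.
- square_key_top (a point): Centre of the top face of the square key (28 x 28 mm) on the switch box; 54 mm above the table when up, 42 mm when fully down.
- square_key (a joint): The square key on the switch box. Its joint reads 0 when up and grows to 0.012 m when fully down; the push it takes rises evenly from about 3.2 N at the top to 5.8 N at the bottom, where it meets a hard stop, and it stays wherever it is left; it counts as down from 0.005 m. 
- round_key (a joint): The round key (28 mm wide, 17 mm proud) in the middle of the switch box; to be left up. Its joint reads 0 when up and grows to 0.012 m when fully down; the push it takes rises evenly from about 3.2 N at the top to 5.8 N at the bottom, where it meets a hard stop, and it stays wherever it is left; it counts as down from 0.005 m. 
- bar_key (a joint): The narrow bar key (36 mm along the box's x, 10 mm wide, 17 mm proud) on the switch box; to be left up. Its joint reads 0 when up and grows to 0.012 m when fully down; the push it takes rises evenly from about 3.2 N at the top to 5.8 N at the bottom, where it meets a hard stop, and it stays wherever it is left; it counts as down from 0.005 m. 
- meter: Loose handheld meter lying on its back, grey with a dark face, 190 mm (its x) by 92 mm (its y) by 37 mm high, 0.5 kg: screen at its +x end, two white keys in a row just below the screen, a round selector dial (48 mm wide, 10 mm proud) below those at x -40 mm. Origin: centre of the underside. A push of more than 20 N anywhere on it is too hard.
- oblong_key_top (a point): Centre of the top face of the oblong key (16 mm along the meter's x, 34 mm along its y) on the meter, at x +10, y +22 mm of the meter; 54 mm above the table when up, 42 mm when fully down.
- oblong_key (a joint): The oblong key on the meter. Its joint reads 0 when up and grows to 0.012 m when fully down; the push it takes rises evenly from about 3.2 N at the top to 5.8 N at the bottom, where it meets a hard stop, and it stays wherever it is left; it counts as down from 0.005 m. 
- small_key (a joint): The small round key (14 mm wide, 17 mm proud) beside the oblong one, at x +10, y -28 mm of the meter; to be left up. Its joint reads 0 when up and grows to 0.012 m when fully down; the push it takes rises evenly from about 3.2 N at the top to 5.8 N at the bottom, where it meets a hard stop, and it stays wherever it is left; it counts as down from 0.005 m. 
- tape_roll: Loose roll of yellow tape, 84 mm wide, 24 mm high, beyond the meter's screen end. Origin: centre of the underside.
- memory_stick: Loose green memory module, 30 x 133 mm, 8 mm high, beyond the switch box. Origin: centre of the underside.
- heatsink: Loose finned aluminium heatsink, 56 x 56 x 32 mm, beside the grounding post. Origin: centre of the underside.
- spare_fan: Loose clear 80 x 80 x 25 mm fan lying flat. Origin: centre of the underside.
- screw_jar: Loose clear jar, 48 mm wide, 55 mm high. Origin: centre of the underside.
- paste_syringe: Loose white syringe lying down, 128 mm long, up to 30 mm wide, 24 mm high. Origin: under its middle.
- screwdriver: Loose screwdriver lying down, 170 mm long. Origin: under its middle.
- ground_dome: The sprung steel mushroom dome of the grounding post, 42 mm wide, 23.5 mm high with its neck. Origin: centre of its neck's underside, 23.5 mm below its top.

How it is judged:
By the outcome, as a careful person would: the job done as asked, in the order asked, and still so for the second after the job is handed in, with the robot touching nothing.
It also fails if it takes over 48 s, if anything falls off the work surface, if the arm or the gripper's body presses on something with over 40 N, if the wrist force passes 120 N, or if a joint passes its speed limit or range.

## Working session

There is one attempt and no reset: what is moved stays moved. The work goes in short steps, Python scripts to look and compute and a tool call to move; the robot and the scene stay as the last step left them, time stands still between calls to the robot, and variables do not carry over. Pictures are saved under pics/ and viewed, at most 10 in all, crops included, and the job is handed in when it is done.

Besides the shell and the picture viewer there is one more tool, called after ">>>" as name(argument=value, ...), one argument or row to a line, values as JSON. jog_arm: Moves the arm, as the interface text tells. Its arguments: {"type":"object","properties":{"motion":{"type":"array"}},"required":["motion"]}

```bash
mkdir -p pics; cat > h.py <<'E'
import numpy as np, cv2
from cell import env
def cam(n):
    c=env.read_camera(n); return c
def w(c,u,v,z=None):
    K=c["camera_matrix"];T=np.linalg.inv(c["world_to_cam"])
    r=np.array([(u-K[0,2])/K[0,0],-(v-K[1,2])/K[1,1],-1.])
    if z is None:
        zm=c["z_map"][int(round(v)),int(round(u))]; return T[:3,:3]@(r*zm)+T[:3,3]
    d=T[:3,:3]@r; o=T[:3,3]; return o+d*(z-o[2])/d[2]
E
python3 - <<'E'
from h import *
s=env.state();print({k:np.round(v,3) for k,v in s.items()})
ims=[]
for n in("top","side"):
    c=cam(n);ims.append(c["color"])
    for t in("ground_post","ground_dome","ground_dome_top","switch_box","square_key_top","square_key","round_key","bar_key","meter","oblong_key_top","small_key"):
        for d in env.recognise(n,t)[:2]:
            p=d["location"];print(n,t,round(d["score"],2),np.round(p),np.round(w(c,*p)))
cv2.imwrite("pics/top.png",cv2.cvtColor(ims[0],cv2.COLOR_RGB2BGR))
cv2.imwrite("pics/side.png",cv2.cvtColor(ims[1],cv2.COLOR_RGB2BGR))
E
```

```text
{'t': np.float64(0.0), 'joints': array([-1.373,  0.492,  1.559,  0.   ,  1.092, -0.106]), 'qvel': array([ 0.001,  0.001, -0.001,  0.001,  0.001, -0.   ]), 'tau': array([ 1.0000e-03, -6.1264e+01, -2.5818e+01,  6.9000e-02,  4.8000e-02,
       -0.0000e+00]), 'eef_pos': array([ 186.963, -596.213,  291.663]), 'tcp_rot': array([-3.14 , -0.   ,  0.304]), 'ft_force': array([-0.485,  0.55 , -1.195]), 'moment': array([ 0.005, -0.018, -0.017]), 'grip_force': np.float64(0.0), 'opening': np.float64(0.997)}
top ground_post 0.56 [258. 196.] [499. -14.  73.]
top ground_dome 0.53 [249. 193.] [508.  11.  74.]
top ground_dome 0.48 [176. 174.] [569. 259.   7.]
top ground_dome_top 0.57 [255. 197.] [497.  -8.  80.]
top ground_dome_top 0.52 [256. 198.] [495. -10.  77.]
top switch_box 0.61 [162. 196.] [493. 292.  53.]
top switch_box 0.36 [336. 192.] [ 520. -266.   55.]
top square_key_top 0.59 [145. 191.] [506. 346.  54.]
top square_key_top 0.21 [255. 196.] [501.  -7.  78.]
top square_key 0.52 [147. 189.] [512. 340.  54.]
top round_key 0.63 [162. 198.] [485. 290.  53.]
top bar_key 0.73 [363. 148.] [ 669. -357.   12.]
top bar_key 0.5 [255. 196.] [500.  -7.  78.]
top meter 0.77 [342. 200.] [ 498. -288.   40.]
top oblong_key_top 0.37 [338. 194.] [ 515. -270.   54.]
top small_key 0.46 [226. 200.] [487.  88.  15.]
side ground_post 0.73 [250. 219.] [492.   6.  29.]
side ground_dome_top 0.47 [249. 206.] [491.  13.  78.]
side switch_box 0.72 [192. 277.] [481. 300.  46.]
side square_key_top 0.43 [174. 283.] [500. 346.  58.]
side square_key_top 0.17 [259. 164.] [ 635. -306.   26.]
side square_key 0.68 [173. 278.] [512. 334.  57.]
side round_key 0.72 [250. 207.] [486.  14.  78.]
side bar_key 0.54 [210. 267.] [462. 254.  53.]
side meter 0.95 [289. 181.] [ 476. -240.   36.]
side oblong_key_top 0.47 [284. 168.] [ 518. -278.   58.]
side small_key 0.55 [289. 179.] [ 481. -246.   41.]
```

```bash
python3 - <<'E'
import cv2
t=cv2.imread("pics/top.png");cv2.imwrite("pics/topc.png",cv2.resize(t[120:270,110:376],(798,450),interpolation=cv2.INTER_CUBIC))
E
```

```text
(no output)
```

View pics/topc.png

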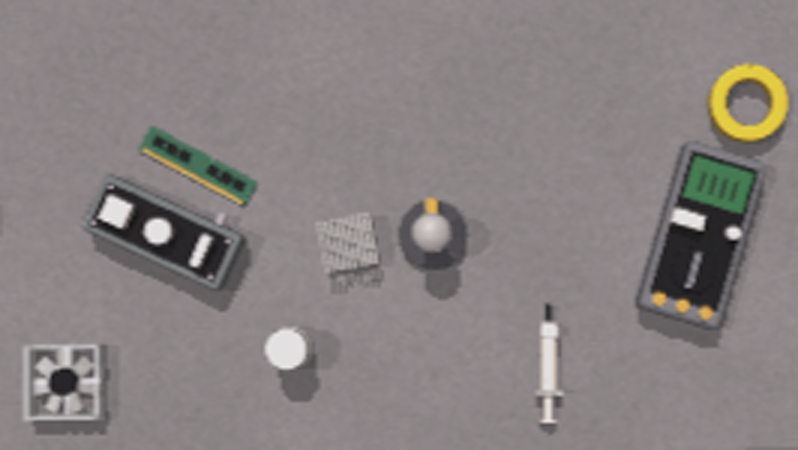

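View pics/side.png

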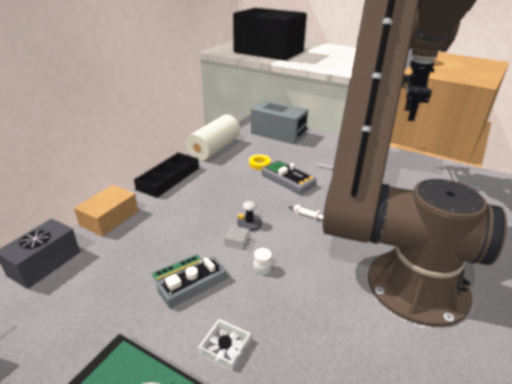

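The top crop shows the dome at full-image pixel (254,197), the square, round and bar keys at (148,190), (162,197) and (177,203), the oblong key at (340,193) and the small key at (355,198). The side view agrees, and every key is up.

```bash
cat >> h.py <<'E'
def blob(c,u,v,z,r=8,thr=190):
    "centroid of bright blob near pixel, projected to height z"
    g=c["color"].min(2); u,v=int(u),int(v)
    m=(g>thr).astype(np.uint8); n,l,st,ce=cv2.connectedComponentsWithStats(m)
    k=[i for i in range(1,n) if st[i,4]>4]
    i=min(k,key=lambda i:np.hypot(*(ce[i]-[u,v])))
    return ce[i],st[i],w(c,*ce[i],z)
def rel(p,h):
    "tool-axes shift to bring fingertips to world point p at height h"
    s=env.state(); from scipy.spatial.transform import Rotation as R
    M=R.from_euler("xyz",s["tcp_rot"]).as_matrix()
    return np.round(M.T@(np.array([p[0],p[1],h+78])-s["eef_pos"]),1)
E
python3 - <<'E'
from h import *
c=cam("top")
for n,u,v,z in(("sq",148,190,54),("round",162,197,54),("bar",177,203,54),("obl",340,193,54),("small",355,198,54)):
    a,b,p=blob(c,u,v,z);print(n,np.round(a,1),b,np.round(p,1))
for v in(196,197,198):
  for u in (253,254): p=w(c,u,v,79);print("dome",u,v,np.round(p),c["z_map"][v,u],np.round(w(c,u,v)), rel(p,170))
E
```

```text
sq [148. 190.] [143 186  11   9  61] [509.7 336.5  54. ]
round [162.2 196.6] [159 193   8   8  49] [489.8 290.2  54. ]
bar [176.4 202.9] [174 199   6   9  23] [471.2 244.2  54. ]
obl [339.  192.5] [334 190  11   6  42] [ 519.4 -273.8   54. ]
small [354.4 197.1] [353 196   4   3  11] [ 506.2 -323.1   54. ]
dome 253 196 [499.  -0.  79.] 1414.611 [499.  -0.  85.] [ 476.3 -475.3   44.2]
dome 254 196 [499.  -3.  79.] 1419.9287 [499.  -3.  80.] [ 475.5 -472.3   44.2]
dome 253 197 [496.  -0.  79.] 1422.434 [496.  -0.  77.] [ 473.3 -476.2   44.2]
dome 254 197 [496.  -4.  79.] 1419.4048 [496.  -4.  80.] [ 472.5 -473.1   44.2]
dome 253 198 [493.  -1.  79.] 1421.0709 [493.  -1.  78.] [ 470.3 -477.    44.2]
dome 254 198 [493.  -4.  79.] 1420.9191 [493.  -4.  78.] [ 469.4 -474.    44.2]
```

>>> jog_arm(
  motion=[
    [0,0,0,39,-39,4,0],
    [0,0,0,39,-39,4,0],
    [0,0,0,39,-39,4,0],
    [0,0,0,39,-39,4,0],
    [0,0,0,39,-39,4,0],
    [0,0,0,39,-39,4,0],
    [0,0,0,39,-39,4,0],
    [0,0,0,39,-39,4,0],
    [0,0,0,39,-39,4,0],
    [0,0,0,39,-39,4,0],
  ],
)

```text
t: 2.5
eef_pos: [443.2, -105.9, 252.4]
tcp_rot: [3.141, -0.001, 0.304]
ft_force: [0.8, 0.0, -0.5]
opening: 0.026
grip_force: 0.0
```

>>> jog_arm(
  motion=[
    [0,0,0,25,-25,0,0],
    [0,0,0,20,-20,0,0],
    [0,0,0,0,0,0,0],
  ],
)

```text
t: 2.88
eef_pos: [472.4, -50.0, 252.2]
tcp_rot: [3.141, -0.0, 0.306]
ft_force: [-0.0, -0.2, 0.1]
opening: 0.007
grip_force: 0.0
```

```bash
python3 - <<'E'
from h import *
s=env.state();print(s["t"],s["eef_pos"],s["tcp_rot"],s["ft_force"],s["opening"],s["joints"])
c=cam("wrist");print(env.recognise("wrist","ground_dome_top")[:2],env.recognise("wrist","ground_dome")[:2])
print(np.round(c["world_to_cam"],2),c["camera_matrix"])
cv2.imwrite("pics/w1.png",cv2.cvtColor(c["color"],cv2.COLOR_RGB2BGR))
E
```

```text
2.875 [472.41535737 -49.95749728 252.23717576] [ 3.14139053e+00 -2.71894870e-04  3.06400816e-01] [-0.00771144 -0.16359813  0.11446992] 0.006842534697694841 [-2.44516398e-01  3.32312391e-01  1.96378611e+00 -3.99524012e-05
  8.45156680e-01  1.01990565e+00]
[{'location': [217.4, 149.2], 'score': 0.86}] [{'location': [217.9, 151.7], 'score': 0.97}]
[[ 3.0000e-01 -9.5000e-01 -0.0000e+00 -1.8974e+02]
 [ 9.3000e-01  2.9000e-01 -2.3000e-01 -4.0576e+02]
 [ 2.2000e-01  7.0000e-02  9.7000e-01 -4.5310e+02]
 [ 0.0000e+00  0.0000e+00  0.0000e+00  1.0000e+00]] [[270.9348279    0.         257.47904503]
 [  0.         270.9348279  188.42371268]
 [  0.           0.           1.        ]]
```

View pics/w1.png

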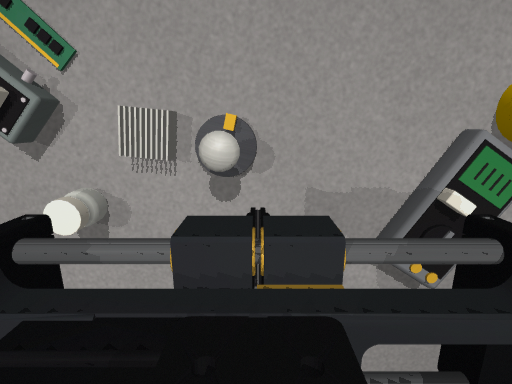

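The wrist picture shows the dome at (219,151), left of and ahead of the closed fingers (258,215). Nothing stands between them.

```bash
python3 - <<'E'
from h import *
c=cam("wrist")
a,b,p=blob(c,219,151,72,thr=150);print(a,b,p,rel(p,95))
zm=c["z_map"];pts=np.array([w(c,u,v) for u in range(200,240) for v in range(130,172) if zm[v,u]>0])
q=pts[pts[:,2]>66];print(len(q),q.max(0),(q.max(0)+q.min(0))/2,q.min(0),pts[pts[:,2]>78].mean(0))
E
```

```text
[216.29787234 145.72234043] [199 130  36  33 940] [500.40046367   1.07443802  72.        ] [ 43.3 -42.   79.2]
1289 [517.2069554   18.55552682  82.011192  ] [496.34641966  -1.35883922  75.16233717] [475.48588391 -21.27320526  68.31348234] [496.2457464   -0.51860563  79.35314696]
```

>>> jog_arm(
  motion=[
    [0,0,0,19,-20,20,0],
    [0,0,0,18.6,-19.5,25,0],
    [0,0,0,0,0,27,0],
    [0,0,0,0,0,7,0],
    [0,0,0,0,0,0,0],
  ],
)

```text
t: 3.7
eef_pos: [496.0, -2.9, 173.4]
tcp_rot: [-3.142, 0.0, 0.303]
ft_force: [0.7, 0.2, -0.0]
opening: 0.004
grip_force: 0.0
```

>>> jog_arm(
  motion=[
    [0,0,0,0,-1,6,0],
    [0,0,0,0,0,5,0],
    [0,0,0,0,0,3,0],
    [0,0,0,0,0,3,0],
    [0,0,0,0,0,2,0],
    [0,0,0,0,0,0,0],
  ],
)

```text
t: 4.45
eef_pos: [495.7, -1.3, 154.2]
tcp_rot: [3.141, 0.0, 0.304]
ft_force: [0.5, 0.2, 2.6]
opening: 0.003
grip_force: 0.9
```

>>> jog_arm(
  motion=[
    [0,0,0,0,0,0,0],
    [0,0,0,0,0,-10,0],
    [0,0,0,0,0,-30,0],
    [0,0,0,0,0,-40,0],
    [0,0,0,6,-30,-10,0],
    [0,0,0,8,-45,0,0],
    [0,0,0,8,-50,0,0],
    [0,0,0,8,-50,0,0],
    [0,0,0,8,-50,0,0],
    [0,0,0,8,-45,0,0],
  ],
)

```text
t: 5.7
eef_pos: [458.2, 271.9, 244.9]
tcp_rot: [-3.142, -0.001, 0.304]
ft_force: [0.3, 0.0, 0.5]
opening: 0.004
grip_force: 0.0
```

>>> jog_arm(
  motion=[
    [0,0,0,9,-48,0,0],
    [0,0,0,0,0,0,0],
    [0,0,0,0,0,0,0],
  ],
)

```text
t: 6.08
eef_pos: [452.8, 318.3, 244.4]
tcp_rot: [3.141, 0.0, 0.304]
ft_force: [-0.1, -0.4, -0.0]
opening: 0.006
grip_force: 0.0
```

```bash
python3 - <<'E'
from h import *
c=cam("wrist");zm=c["z_map"]
s=env.state();print(s["t"],s["eef_pos"],s["ft_force"])
for t in("square_key_top","round_key","bar_key"):
    for d in env.recognise("wrist",t)[:2]:
        a=d["location"];p=w(c,*a);b=blob(c,*a,54,thr=170);print(t,round(d["score"],2),a,np.round(p,1),np.round(b[0],1),b[1],np.round(b[2],1),rel(b[2],64))
cv2.imwrite("pics/w2.png",cv2.cvtColor(c["color"],cv2.COLOR_RGB2BGR))
E
```

```text
6.125 [453.03235287 317.86802594 244.43006151] [ 0.3310392  -0.06198869  0.86869047]
square_key_top 0.72 [257.5, 128.1] [510.2 336.8  54.5] [256.6 128.1] [239 110  36  37 733] [509.9 337.7  54. ] [ 60.2  -2.3 102.4]
square_key_top 0.27 [287.7, 154.3] [494.3 299.   56.2] [292.7 159.8] [280 147  26  26 530] [490.3 291.8  54. ] [ 27.7  35.7 102.4]
round_key 0.74 [291.4, 156.8] [492.8 294.1  54. ] [292.7 159.8] [280 147  26  26 530] [490.3 291.8  54. ] [ 27.6  35.6 102.4]
bar_key 0.88 [325.6, 187.7] [472.5 248.2  54.4] [327.  189.7] [314 176  27  29 275] [470.8 245.8  54. ] [ -4.8  73.8 102.4]
```

View pics/w2.png

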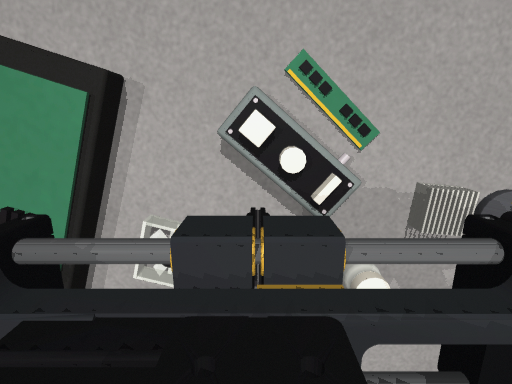

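The wrist picture shows the square key at (257,128), the round key at (293,160) and the bar key at (327,190). The measured position matches the top camera.

>>> jog_arm(
  motion=[
    [0,0,0,30,-1,20,0],
    [0,0,0,30,-1.5,30,0],
    [0,0,0,0,0,35,0],
    [0,0,0,0,0,15,0],
    [0,0,0,0,0,2.5,0],
    [0,0,0,0,0,0,0],
  ],
)

```text
t: 7.02
eef_pos: [509.8, 339.0, 142.8]
tcp_rot: [-3.141, -0.001, 0.304]
ft_force: [-0.1, -0.2, -0.3]
opening: 0.002
grip_force: 0.0
```

>>> jog_arm(
  motion=[
    [0,0,0,0,0,5,0],
    [0,0,0,0,0,3,0],
    [0,0,0,0,0,2.5,0],
    [0,0,0,0,0,2,0],
    [0,0,0,0,0,2,0],
    [0,0,0,0,0,0,0],
  ],
)

```text
t: 7.78
eef_pos: [509.6, 339.0, 127.1]
tcp_rot: [3.142, -0.0, 0.304]
ft_force: [-0.3, 1.2, 0.9]
opening: 0.004
grip_force: 0.6
```

>>> jog_arm(
  motion=[
    [0,0,0,0,0,1.5,0],
    [0,0,0,0,0,1.5,0],
  ],
)

```text
t: 8.02
eef_pos: [509.6, 339.0, 124.2]
tcp_rot: [3.142, -0.0, 0.304]
ft_force: [-1.3, 0.2, 4.5]
opening: 0.007
grip_force: 2.5
```

>>> jog_arm(
  motion=[
    [0,0,0,0,0,1,0],
  ],
)

```text
t: 8.15
eef_pos: [509.6, 339.0, 123.2]
tcp_rot: [3.142, -0.0, 0.304]
ft_force: [-1.1, -0.2, 5.5]
opening: 0.007
grip_force: 2.6
```

>>> jog_arm(
  motion=[
    [0,0,0,0,0,-8,0],
    [0,0,0,0,0,-30,0],
    [0,0,0,0,0,-45,0],
    [0,0,0,-30,0,-30,0],
    [0,0,0,-30,0,-10,0],
    [0,0,0,0,0,0,0],
    [0,0,0,0,0,0,0],
  ],
)

```text
t: 9.02
eef_pos: [452.9, 321.2, 246.2]
tcp_rot: [3.142, -0.0, 0.304]
ft_force: [1.0, -0.9, 0.0]
opening: 0.008
grip_force: 0.0
```

```bash
python3 - <<'E'
from h import *
c=cam("wrist");zm=c["z_map"]
s=env.state();print(s["t"],s["eef_pos"],s["ft_force"])
for t in("square_key_top","round_key","bar_key"):
    d=env.recognise("wrist",t)[0];a=d["location"];b=blob(c,*a,54,thr=170)
    u,v=np.round(b[0]).astype(int)
    print(t,a,b[1],np.round(b[2],1),np.median([w(c,i,j)[2] for i in range(u-3,u+4) for j in range(v-3,v+4)]))
print(rel((519.4,-273.8),140))
E
```

```text
9.075 [452.96830381 321.14198703 245.86751634] [ 0.29185716 -0.28173255 -0.25819456]
square_key_top [259.8, 129.2] [242 111  35  36 681] [510.1 337.9  54. ] 46.085114840256836
round_key [294.2, 156.8] [283 148  25  26 521] [490.3 291.9  54. ] 54.96213090030466
bar_key [326.2, 188.7] [316 176  28  29 274] [471.1 245.7  54. ] 54.78499158863639
[-114.2  587.5   27.8]
```

Square key is down by about 9 mm, the other two are up, and the box hasn't moved. Next is the meter.

>>> jog_arm(
  motion=[
    [0,0,0,-9,30,0,0],
    [0,0,0,-15,50,0,0],
    [0,0,0,-15,50,0,0],
    [0,0,0,-15,50,0,0],
    [0,0,0,-15,50,0,0],
    [0,0,0,-15,50,0,0],
    [0,0,0,-15,50,0,0],
    [0,0,0,-15,50,0,0],
    [0,0,0,-15,50,0,0],
    [0,0,0,-15,50,0,0],
  ],
)

```text
t: 10.48
eef_pos: [458.5, -182.2, 245.9]
tcp_rot: [-3.141, 0.0, 0.303]
ft_force: [0.3, -0.1, 0.6]
opening: 0.005
grip_force: 0.0
```

>>> jog_arm(
  motion=[
    [0,0,0,-15,50,0,0],
    [0,0,0,-12,40,0,0],
    [0,0,0,-3,17,0,0],
    [0,0,0,0,0,0,0],
    [0,0,0,0,0,0,0],
  ],
)

```text
t: 11.1
eef_pos: [461.9, -289.9, 246.1]
tcp_rot: [-3.141, 0.0, 0.305]
ft_force: [0.4, -0.3, 0.6]
opening: 0.004
grip_force: 0.0
```

```bash
python3 - <<'E'
from h import *
c=cam("wrist");zm=c["z_map"]
s=env.state();print(s["t"],s["eef_pos"],s["ft_force"])
for t in("oblong_key_top","small_key"):
    for d in env.recognise("wrist",t)[:2]:
        a=d["location"];b=blob(c,*a,54,thr=170)
        print(t,d["score"],a,np.round(w(c,*a),1),b[1],np.round(b[2],1),rel(b[2],64))
cv2.imwrite("pics/w3.png",cv2.cvtColor(c["color"],cv2.COLOR_RGB2BGR))
E
```

```text
11.15 [ 461.96873443 -289.85726743  246.23699256] [ 0.07121207 -0.00267591  0.21363244]
oblong_key_top 0.57 [262.3, 127.2] [ 521.5 -275.7   53.5] [243 114  35  30 497] [ 519.8 -273.5   54. ] [ 60.    1.7 104.3]
small_key 0.69 [300.3, 157.3] [ 504.1 -323.1   55. ] [294 149  13  12 127] [ 506.6 -321.9   54. ] [ 32.9  43.8 104.4]
```

View pics/w3.png

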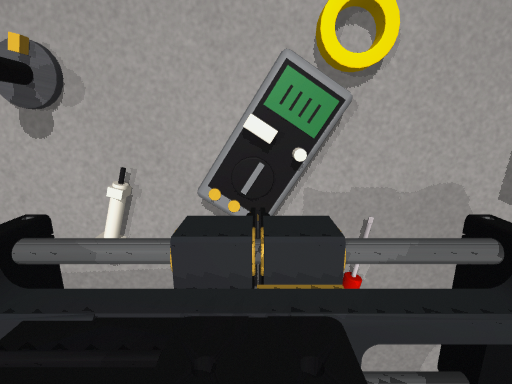

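The oblong key is at (260,129), the small key at (300,155) and the dial at (252,178), well clear of the fingers.

>>> jog_arm(
  motion=[
    [0,0,0,30,1,20,0],
    [0,0,0,30,0.7,30,0],
    [0,0,0,0,0,35,0],
    [0,0,0,0,0,15,0],
    [0,0,0,0,0,3,0],
    [0,0,0,0,0,0,0],
  ],
)

```text
t: 12.0
eef_pos: [519.8, -275.1, 144.2]
tcp_rot: [3.141, -0.001, 0.304]
ft_force: [0.5, 0.6, 0.4]
opening: 0.01
grip_force: 0.0
```

>>> jog_arm(
  motion=[
    [0,0,0,0,0,5,0],
    [0,0,0,0,0,3,0],
    [0,0,0,0,0,2.5,0],
    [0,0,0,0,0,2,0],
    [0,0,0,0,0,2,0],
    [0,0,0,0,0,1.5,0],
  ],
)

```text
t: 12.75
eef_pos: [519.6, -274.9, 127.3]
tcp_rot: [3.141, -0.0, 0.304]
ft_force: [-0.9, -0.1, 4.8]
opening: 0.006
grip_force: 2.1
```

>>> jog_arm(
  motion=[
    [0,0,0,0,0,1.5,0],
    [0,0,0,0,0,1.5,0],
  ],
)

```text
t: 13.0
eef_pos: [519.7, -274.9, 124.3]
tcp_rot: [3.141, -0.0, 0.304]
ft_force: [-1.9, -0.3, 5.1]
opening: 0.006
grip_force: 2.5
```

>>> jog_arm(
  motion=[
    [0,0,0,0,0,1,0],
  ],
)

```text
t: 13.12
eef_pos: [519.7, -274.9, 123.2]
tcp_rot: [3.141, -0.0, 0.304]
ft_force: [-1.0, -0.6, 4.2]
opening: 0.007
grip_force: 2.6
```

>>> jog_arm(
  motion=[
    [0,0,0,0,0,-8,0],
    [0,0,0,0,0,-30,0],
    [0,0,0,0,0,-45,0],
    [0,0,0,-30,0,-30,0],
    [0,0,0,-30,0,-10,0],
    [0,0,0,0,0,0,0],
    [0,0,0,0,0,0,0],
  ],
)

```text
t: 14.0
eef_pos: [462.7, -292.8, 246.2]
tcp_rot: [3.141, -0.0, 0.303]
ft_force: [-0.4, 0.8, 0.1]
opening: 0.006
grip_force: 0.0
```

```bash
python3 - <<'E'
from h import *
c=cam("wrist");s=env.state();print(s["t"],s["eef_pos"],s["ft_force"])
for t in("oblong_key_top","small_key"):
    d=env.recognise("wrist",t)[0];a=d["location"];b=blob(c,*a,54,thr=170)
    u,v=np.round(b[0]).astype(int)
    print(t,a,b[1],np.round(b[2],1),np.median([w(c,i,j)[2] for i in range(u-2,u+3) for j in range(v-2,v+3)]))
E
```

```text
14.05 [ 462.89842215 -292.62567221  245.8842761 ] [0.80825692 0.85535271 0.35499224]
oblong_key_top [258.0, 129.0] [241 114  33  29 465] [ 519.9 -273.5   54. ] 46.34798550440968
small_key [295.9, 156.9] [291 149  13  13 128] [ 506.5 -322.    54. ] 54.75045745665909
```

Oblong key is down by about 9 mm, the small key is up, the meter hasn't moved and the arm is clear.

```bash
python3 -c "
from cell import env
print(env.job_done())"
```

```text
the job is handed in; nothing more can be done
None
```

The job is handed in at about 14 s: I touched the dome at about 2.6 N, then pressed the square key and the oblong key down about 9 mm each, with the other keys still up and the box and meter unmoved.

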